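# Stand the copper backing plate in the rack's free slot

## Task

Take the copper backing plate off the leaning stand and stand it upright on edge in the one empty slot of the plate rack, the slot with the yellow floor strip, seated right down and about centred along the slot, and let go of it. Leave the galvanised steel plate on the stand and the white ceramic nozzle cup where they are.

Things in the scene. Friction and masses are not known exactly. Their poses are not given: they have to be found in the camera images.
- copper_mid (a point): Centre of the loose copper plate, 100 x 100 x 6 mm, 0.54 kg. Own x along its lower edge, y through its thickness, z up the plate. It leans 20 degrees, top towards the robot, on a fixed low stand; lower edge 22 mm above the table behind a 9 mm lip; prongs behind its ends (12 mm wide, 40 mm either side of middle) reach 58 mm up it. Pinch the free upper part across 6 mm, draw out along z.
- slot_floor (a point): Middle of the empty slot's floor (yellow strip) in the fixed blue rack; x along the slot, y across, z up; 10 mm above the table. Slot 110 mm long, open ends, 10 mm wide between 29 mm high walls, with lips flaring to a 28 mm mouth 38 mm above the floor. Three parallel slots 64 mm apart; the other two (which varies) hold dark steel plates 100 x 6 x 50 mm high.
- galv_mid (a point): Centre of the silver-grey galvanised steel plate, loose, same size, axes and lean as the copper one, beside it on the same stand (centres 130 mm apart; which is left or right varies). To be left alone.
- cup: White ceramic nozzle cup, open top, 42 mm across and 58 mm high, 0.08 kg, standing on the table beyond the rack and stand; origin at the centre of its underside. To be left alone.
Not all that is in view belongs to the job. What is shaped like the part that bears copper_mid but blue or green is not meant.

How it is judged:
At the end, for the whole second after the job is handed in: The copper plate stands at rest in the empty, yellow-floored slot: its centre within 20 mm of the slot's middle along the slot and 12 mm across it, 44 to 56 mm above the slot floor (seated), within about 12 degrees of upright and of the slot's direction (x of copper_mid in the frame of slot_floor between -0.02 and 0.02 m and y of copper_mid in the frame of slot_floor between -0.012 and 0.012 m and z of copper_mid in the frame of slot_floor between 0.044 and 0.056 m and angle between copper_mid's own z axis and vertical below 0.22 rad and angle between the x axis of copper_mid and the x axis of slot_floor, either way round below 0.2 rad and linear speed of copper below 0.02 m/s); the robot touches nothing.
It fails at once if the galvanised plate is moved more than 25 mm (distance of galv_mid from where it was at the start of the episode above 0.025 m).
It fails at once if the ceramic cup is moved more than 25 mm (distance of cup from where it was at the start of the episode above 0.025 m).
It also fails if it takes over 35 s, if anything falls off the work surface, if the arm or the gripper's body presses on something with over 40 N, if the wrist force passes 120 N, or if a joint passes its speed limit or range.

## Robot

A 6-joint arm with a two-finger parallel gripper is mounted at the origin on the work surface. World frame = base frame: x ahead of the robot, y to its left, z up, the work surface at z = 0. Lengths are in m, angles in rad, forces in N, time in s.
With the tool pointing down it reaches from about 0.35 to 1 m from the base axis. Payload 7.1 kg.
Tool frame: the origin (TCP) lies at the very end of the fingers, on their centre line; the grasp point (between the pads) lies 19 mm behind it; z points along the fingers, y is the line along which they close (so a half turn about z gives the same grasp; the last joint's range is limited). The gripper opens to 85 mm and grips with 20 to 120 N. Pads are 22 mm wide; open, the fingers measure 114 mm over their backs; the gripper's body (76 mm by 85 mm) begins 54 mm behind the grasp point. The pads swing forward as they close: fully open they stand 13 mm farther back than shut.
Start: joints at [-1.331, 0.423, 1.63, -0, 1.089, -0.019], TCP at [0.16, -0.604, 0.231] pointing down, gripper open.
Joint ranges: [-3, 3], [-0.9, 2.11], [0.09, 2.58], [-1.31, 4.45], [0.11, 2.69], [-2.54, 2.54]. Speed limits (rad/s): [2.39, 2.39, 3.01, 3.14, 3.14, 3.14].

## Interface

Orientations are given as a unit quaternion [x, y, z, w].
In Python, from station import r, jaws, get_image, camera_info gives the robot as it stands. The module is installed in compiled form; this text tells all that it offers. Calls block until the motion is done:
- r.goto(position, orientation): joint-space move of the TCP to a pose.
- r.move_linear(position, speed=0.15, frame=None, guard=None): straight line of the TCP; frame=None keeps the orientation; speed is the mean speed in m/s. With guard (N) it stops when the force on the tool has changed by that much, and returns True; else False.
- r.move_joints(angles): joint-space move.
- jaws.command_gripper(opening): opening from 0.0 (shut) to 1.0 (fully open); the grip force is fixed at half the most; returns when the fingers have stopped.
- r.hold(seconds).
- r.ik(position, orientation): joint angles nearest the present ones, or None.
- get_image(name): name is "side" or "top" or "wrist"; returns (picture, depth): 384x512x3 uint8, blue, green, red; 384x512 float32, m along the optical axis (not along the pixel's ray), 0 where there is no reading.
- camera_info(name): a dict with "fx", "fy", "cx", "cy" (pixels), "world_from_camera" (4x4, takes a point from camera to world coordinates); the wrist camera has in their place "T_tool_cam" (4x4, takes a point from camera to tool coordinates, whose origin is the TCP and whose axes are the flange's). Camera axes: x right, y up, looking along -z (the intrinsics and any distortion apply to the point x, -y, -z); pixel columns grow to the right and rows downward; lengths in m; the calibration is good to about 2 mm. A picture is of the moment at which its call begins: read the wrist's pose just before it. camera_info takes no time and is no camera call.
A pose or a line that the arm cannot do raises r.PlanningError and nothing moves.
- r.job_done(): hands the job in; it is judged then, once.
Readings, each from a call of its own:
- r.read_t(): time.
- r.read_joints(): joint angles.
- r.read_qd(): joint speeds.
- r.read_joint_efforts(): joint torques, N m.
- r.read_ee_pos(): TCP position.
- r.read_eef_rot(): TCP orientation.
- r.read_contact_force(): force on the tool from outside, world axes, zero at the start.
- r.read_moment(): the same for the moment, N m.
- r.read_width(): opening from 0.0 (shut) to 1.0 (fully open).
- r.read_gripper_force(): force on a finger pad.
Only numpy, scipy, OpenCV 4.12 (cv2) and the standard library are available. Lean on these libraries where they do the work, as an engineer would, in place of code of your own. Each camera call takes 0.05 s, during which the arm holds its last target. There are 200 camera calls.

## Working session

There is one attempt and no reset: what is moved stays moved. The work goes in short steps, each a Python script; the robot and the scene stay as the last script left them, time stands still between calls to the robot, and variables do not carry over. Pictures are saved under pics/ and viewed, at most 10 in all, crops included, and the job is handed in when it is done.

```bash
mkdir -p pics; cat > h.py <<'E'
import numpy as np, cv2
from station import r, jaws, get_image, camera_info
from scipy.spatial.transform import Rotation as R
def cloud(name, d):
    i=camera_info(name); v,u=np.mgrid[0:d.shape[0],0:d.shape[1]]
    P=np.stack([(u-i['cx'])/i['fx']*d,-(v-i['cy'])/i['fy']*d,-d],-1)
    T=np.array(i['world_from_camera']); W=P@T[:3,:3].T+T[:3,3]; W[d==0]=np.nan
    return W
E
python3 - <<'E'
from h import *
for n in("side","top"):
    p,d=get_image(n); cv2.imwrite(f'pics/{n}0.png',p); np.save(f'{n}0.npy',d); i=camera_info(n); print(n,{k:i[k] for k in i})
E
```

```text
side {'fx': 415.0128061814557, 'fy': 415.0128061814557, 'cx': 262.06721638280703, 'cy': 191.50859471362125, 'world_from_camera': array([[ 0.95073412,  0.1790157 , -0.25309684,  0.38324233],
       [-0.30922005,  0.48945978, -0.8153601 , -0.73240913],
       [-0.02208154,  0.85345328,  0.52070136,  0.53901428],
       [ 0.        ,  0.        ,  0.        ,  1.        ]])}
top {'fx': 473.2886783672005, 'fy': 473.2886783672005, 'cx': 260.97921682994615, 'cy': 196.3855024822065, 'world_from_camera': array([[ 0.10886383,  0.9730568 , -0.20324649,  0.38040861],
       [-0.99404926,  0.10577374, -0.02603811, -0.02892543],
       [-0.00383842,  0.20487164,  0.97878132,  1.16322323],
       [ 0.        ,  0.        ,  0.        ,  1.        ]])}
```

View pics/side0.png

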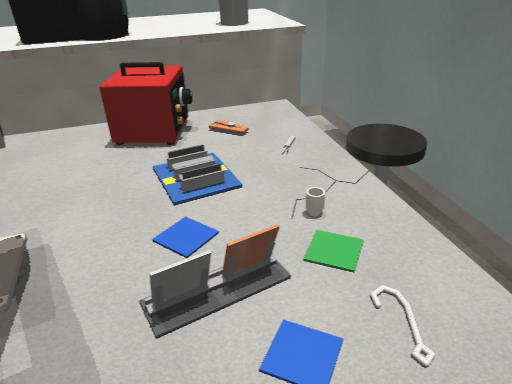

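View pics/top0.png

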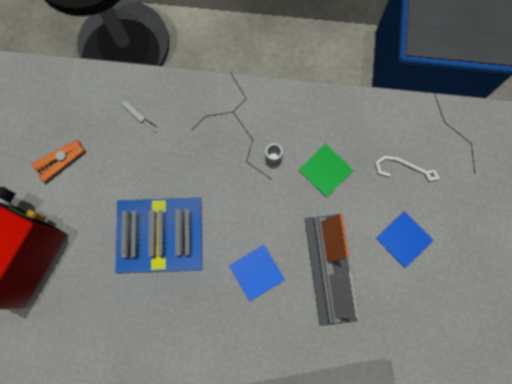

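```bash
python3 - <<'E'
from h import *
s=cv2.imread('pics/side0.png');t=cv2.imread('pics/top0.png')
a=cv2.resize(s[210:340,130:310],(400,289));b=cv2.resize(s[135:210,145:250],(400,286));c=cv2.resize(t[190:335,290:380],None,fx=3,fy=2);d=cv2.resize(t[190:280,108:208],(400,290))
o=np.zeros((580,800,3),np.uint8);o[:289,:400]=a;o[:286,400:]=b;o[290:580,:270]=c;o[290:580,400:]=d
cv2.imwrite('pics/c1.png',o)
for n,p in(('side',s),('top',t)):
    W=cloud(n,np.load(n+'0.npy'));P=p.astype(int)
    m=(P[...,2]-P[...,0]>50)&(P[...,2]-P[...,1]>30)&(W[...,0]>.2)
    m[:,:]&=False if 0 else True
    if n=='side': m[:210]=0; m[:,:210]=0
    else: m[:200]=0; m[:,:290]=0
    m=cv2.erode(m.astype(np.uint8),np.ones((3,3)))>0
    q=W[m]; q=q[~np.isnan(q[:,0])]; c=q.mean(0); _,S,V=np.linalg.svd(q-c)
    print(n,len(q),c.round(4),S.round(3),V.round(3).tolist())
    print(q.min(0),q.max(0))
    y=(P[...,2]>170)&(P[...,1]>150)&(P[...,0]<110)
    print('yellow',n,[(st[:5].tolist(),W[l==i].mean(0).round(4)) for l,st_ in [(cv2.connectedComponents(y.astype(np.uint8))[1],0)] for i,st in enumerate(cv2.connectedComponentsWithStats(y.astype(np.uint8))[2]) if i and st[4]>8])
    if n=='top':
        for (u,v) in [(122,203),(199,200),(122,270),(200,268),(116,200),(202,198),(201,270),(116,272),(274,155),(340,290)]: print(u,v,W[v,u].round(4))
E
```

```text
side 30 [ 0.5253 -0.1973  0.1156] [0.154 0.007 0.002] [[-0.975, -0.224, -0.0], [-0.173, 0.755, -0.633], [-0.142, 0.617, 0.774]]
[ 0.48599916 -0.20731358  0.11314875] [ 0.57646954 -0.18571009  0.11696702]
yellow side [([218, 120, 10, 4, 16], array([0.6499, 0.5584, 0.018 ])), ([211, 124, 16, 4, 26], array([nan, nan, nan])), ([230, 125, 17, 6, 38], array([0.6887, 0.4872, 0.0179])), ([221, 165, 6, 5, 15], array([0.5765, 0.2383, 0.0185])), ([163, 177, 13, 8, 66], array([0.4312, 0.2307, 0.0103])), ([248, 225, 30, 13, 54], array([nan, nan, nan]))]
top 716 [ 0.5258 -0.1799  0.0828] [0.714 0.658 0.032] [[-0.96, -0.128, -0.248], [-0.181, -0.391, 0.903], [-0.212, 0.912, 0.352]]
[ 0.48038522 -0.20429317  0.03728168] [ 0.57533242 -0.15386794  0.11926531]
yellow top [([153, 202, 12, 9, 88], array([nan, nan, nan])), ([152, 257, 13, 12, 124], array([0.429 , 0.2323, 0.0087]))]
122 203 [0.5662 0.344  0.0079]
199 200 [0.5938 0.1538 0.0113]
122 270 [0.4032 0.3165 0.0067]
200 268 [0.4284 0.129  0.0089]
116 200 [ 0.574   0.3639 -0.0033]
202 198 [ 0.6021  0.149  -0.0015]
201 270 [ 4.243e-01  1.272e-01 -4.000e-04]
116 272 [0.397  0.3307 0.0048]
274 155 [ 0.7325 -0.0193  0.0018]
340 290 [ 0.4114 -0.2011  0.0713]
```

View pics/c1.png

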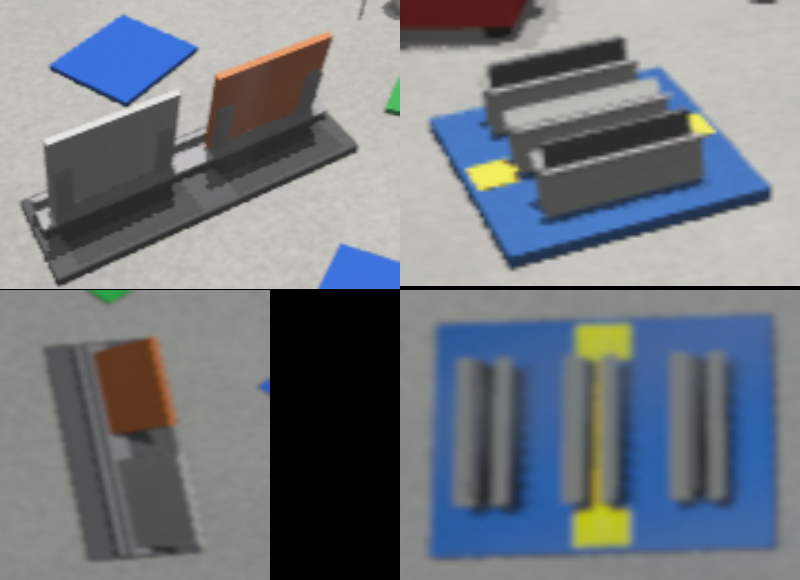

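```bash
python3 - <<'E'
from h import *
p=cv2.imread('pics/top0.png').astype(int);d=np.load('top0.npy');W=cloud('top',d)
y=((p[...,2]>150)&(p[...,1]>140)&(p[...,0]<110)).astype(np.uint8)
_,l,st,ce=cv2.connectedComponentsWithStats(y)
for i in range(1,len(st)):
    if st[i][4]>20: print(st[i],ce[i],np.nanmedian(W[l==i],0).round(4))
b=((p[...,0]-p[...,2]>60)).astype(np.uint8); b[:, :105]=0;b[:,215:]=0;b[:190]=0;b[280:]=0
# base plate
c=max(cv2.findContours(cv2.morphologyEx(b,cv2.MORPH_CLOSE,np.ones((25,25))),0,2)[0],key=cv2.contourArea)
rect=cv2.minAreaRect(c);bx=cv2.boxPoints(rect);print(rect,bx.tolist())
i=camera_info('top');T=np.array(i['world_from_camera'])
def onz(u,v,z):
    q=T[:3,:3]@np.array([(u-i['cx'])/i['fx'],-(v-i['cy'])/i['fy'],-1]);return T[:3,3]+q*(z-T[2,3])/q[2]
B=np.array([onz(u,v,.009) for u,v in bx]);print(B.round(4).tolist(),B.mean(0).round(4))
for k in range(1,len(st)):
    if st[k][4]>20: print(onz(*ce[k],.010).round(4))
m=np.zeros(d.shape,bool);m[195:280,110:208]=1
q=W[m&(W[...,2]>.035)]
print(len(q)); print(np.histogram(q[:,1],bins=np.arange(.12,.34,.008)), np.percentile(q[:,0],[1,50,99]),np.nanmax(q[:,2]))
print('tool',R.from_quat(r.read_eef_rot()).as_matrix().round(3).tolist(),np.round(camera_info('wrist')['T_tool_cam'],3).tolist(),camera_info('wrist')['fx'])
# lean plate
C=np.array([.5258,-.1799,.0828]);n=np.array([-.212,.912,.352]);n/=np.linalg.norm(n)
ex=np.cross(n,[0,0,1]);ex/=np.linalg.norm(ex);ez=np.cross(ex,n);print(ex,ez)
mid=C-.003*n; mid+=ez*((.0705-mid[2])/ez[2]); print('copper mid',mid)
tip=mid+ez*.01
for s in(1,-1):
    y=s*n;z=-ez;M=np.c_[np.cross(y,z),y,z];print(s,r.ik(tip,R.from_matrix(M).as_quat()),r.ik(tip+ez*.2,R.from_matrix(M).as_quat()))
    y=np.array([0,s*1.,0]);z=np.array([0,0,-1.]);M=np.c_[np.cross(y,z),y,z];print(r.ik([.5,.24,.07],R.from_matrix(M).as_quat()),r.ik([.5,.24,.25],R.from_matrix(M).as_quat()))
E
```

```text
[152 201  13  11 122] [158.18032787 205.3442623 ] [0.57   0.2538 0.0083]
[152 246  13  24 151] [157.95364238 262.25827815] [0.43   0.2325 0.0088]
((157.98182678222656, 234.9360809326172), (72.15601348876953, 86.30992889404297), 88.15238952636719) [[113.68609619140625, 200.26820373535156], [199.95114135742188, 197.48545837402344], [202.27755737304688, 269.60394287109375], [116.01251220703125, 272.38671875]]
[[0.5706, 0.3654, 0.009], [0.6009, 0.1526, 0.009], [0.4252, 0.123, 0.009], [0.396, 0.3292, 0.009]] [0.4982 0.2426 0.009 ]
[0.5697 0.2529 0.01  ]
[0.431 0.232 0.01 ]
1643
(array([  0,   0,   0,   0,  14,  82, 152, 151, 124,  82,  11,   0,  20,
        80,  69,  65, 123,  83,  10,   0,  22,  81, 157, 151,  94,  70,
         2]), array([0.12 , 0.128, 0.136, 0.144, 0.152, 0.16 , 0.168, 0.176, 0.184,
       0.192, 0.2  , 0.208, 0.216, 0.224, 0.232, 0.24 , 0.248, 0.256,
       0.264, 0.272, 0.28 , 0.288, 0.296, 0.304, 0.312, 0.32 , 0.328,
       0.336])) [0.43932078 0.49812563 0.5582542 ] 0.06402429228080608
tool [[0.967, 0.256, -0.0], [0.256, -0.967, 0.001], [0.0, -0.001, -1.0]] [[0.001
[... 245 characters left out ...]
  ]
1 [-0.4972635   0.64212157  1.72830901  0.31068245  1.03738682 -2.4912115 ] [-0.5761668   0.46915587  1.51521774  0.24915292  1.42628579 -2.44494699]
[ 4.26062080e-01  5.58416419e-01  1.87596385e+00 -4.44089210e-16
  7.07212387e-01 -1.14473425e+00] [ 4.26062080e-01  2.98229548e-01  1.77039976e+00 -4.44089210e-16
  1.07296335e+00 -1.14473425e+00]
-1 [-0.4972635   0.64212157  1.72830901  0.31068245  1.03738682  0.65038115] [-0.5761668   0.46915587  1.51521774  0.24915292  1.42628579  0.69664566]
[ 4.26062080e-01  5.58416419e-01  1.87596385e+00 -4.44089210e-16
  7.07212387e-01  1.99685841e+00] [ 4.26062080e-01  2.98229548e-01  1.77039976e+00 -4.44089210e-16
  1.07296335e+00  1.99685841e+00]
```

```bash
cat >> h.py <<'E'
n=np.array([-.212,.912,.352]);n/=np.linalg.norm(n)
ex=np.cross(n,[0,0,1]);ex/=np.linalg.norm(ex);ez=np.cross(ex,n)
mid=np.array([.5255,-.1785,.0705])
QG=R.from_matrix(np.c_[ex,-n,-ez]).as_quat()
def wcloud(d,pos,q):
    i=camera_info('wrist'); v,u=np.mgrid[0:d.shape[0],0:d.shape[1]]
    P=np.stack([(u-i['cx'])/i['fx']*d,-(v-i['cy'])/i['fy']*d,-d],-1)
    T=np.array(i['T_tool_cam']); A=R.from_quat(q).as_matrix()
    W=(P@T[:3,:3].T+T[:3,3])@A.T+np.array(pos); W[d==0]=np.nan
    return W
E
python3 - <<'E'
from h import *
r.goto(mid+ez*.13,QG)
pos,q=r.read_ee_pos(),r.read_eef_rot()
p,d=get_image('wrist');cv2.imwrite('pics/w1.png',p);W=wcloud(d,pos,q);np.save('w1.npy',W)
P=p.astype(int);m=(P[...,2]-P[...,0]>50)&(P[...,2]-P[...,1]>30)
B=(W-mid)@np.c_[ex,n,ez]
b=B[m];b=b[~np.isnan(b[:,0])];print(len(b),np.percentile(b,[1,10,50,90,99],axis=0).round(4))
t=b[b[:,2]>.044];print(np.percentile(t,[2,50,98],axis=0).round(4));print(r.read_t())
E
```

```text
766 [[-0.0459 -0.0029  0.0395]
 [-0.0354 -0.0028  0.0482]
 [ 0.0089 -0.0003  0.0491]
 [ 0.0453  0.002   0.0499]
 [ 0.0527  0.0023  0.0506]]
[[-0.0441 -0.0029  0.0477]
 [ 0.009  -0.0003  0.0491]
 [ 0.0516  0.0023  0.0504]]
2.075
```

View pics/w1.png

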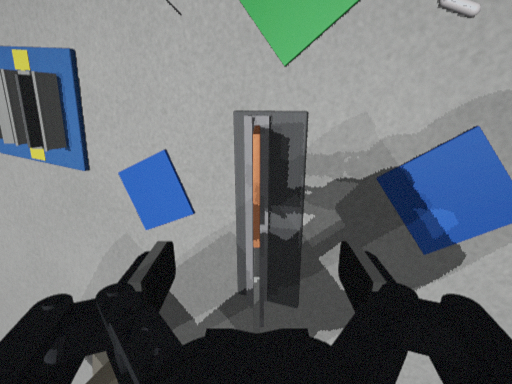

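```bash
python3 - <<'E'
from h import *
m=mid+.004*ex-.001*ez
g=r.move_linear(m+ez*.012,speed=.1,guard=12);print('guard',g)
jaws.command_gripper(0.0);print('w',r.read_width(),r.read_gripper_force(),r.read_contact_force())
print(r.move_linear(m+ez*.13,speed=.08),r.read_width(),r.read_contact_force(),r.read_t())
p,d=get_image('side');cv2.imwrite('pics/s2.png',cv2.resize(p[100:340,100:350],None,fx=2,fy=2))
E
```

```text
guard False
w 0.06696423581749171 59.09333825111389 [ 1.65901097 -1.50492336 -1.02906605]
False 0.06077635507066382 [ 0.53506276 -0.40346754 -6.49619131] 5.7417
```

View pics/s2.png

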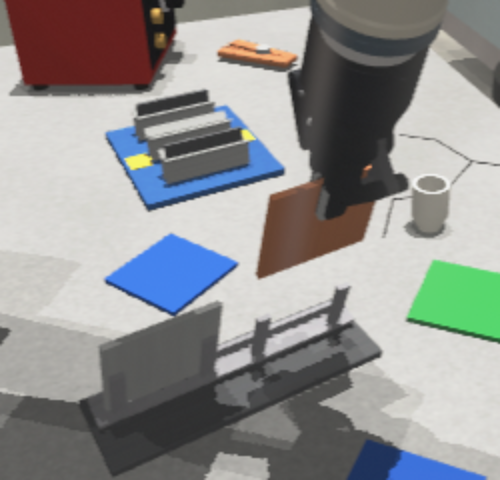

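```bash
cat >> h.py <<'E'
a=np.radians(8.4); sx=np.array([np.cos(a),np.sin(a),0]); sy=np.array([-np.sin(a),np.cos(a),0]); sz=np.array([0,0,1.])
slot=np.array([.4995,.2425,.010])
QS=R.from_matrix(np.c_[sx,-sy,-sz]).as_quat()
E
python3 - <<'E'
from h import *
r.goto(slot+[0,0,.061+.13],QS)
r.hold(.3)
pos,q=r.read_ee_pos(),r.read_eef_rot()
p,d=get_image('wrist');W=wcloud(d,pos,q);np.save('w3.npy',W);np.save('w3p.npy',p)
s,ds=get_image('side');t,dt=get_image('top');np.save('s3.npy',ds);np.save('s3p.npy',s)
o=np.zeros((600,800,3),np.uint8);o[:384,:512]=p;o[384:,:300]=cv2.resize(s[60:210,130:330],(300,216));o[384:,300:600]=cv2.resize(t[180:300,90:240],(300,216));cv2.imwrite('pics/w3.png',o)
S=cloud('side',ds);P=s.astype(int);m=(P[...,2]-P[...,0]>40)&(P[...,2]-P[...,1]>25);m[:60]=0;m[200:]=0;m[:,:140]=0;m[:,300:]=0
b=(S[m]-slot)@np.c_[sx,sy,sz];b=b[(abs(b[:,0])<.08)&(abs(b[:,1])<.05)];print(len(b),np.percentile(b,[1,10,50,90,99],axis=0).round(4))
c=b.mean(0);print(np.linalg.svd(b-c)[2].round(3))
print(r.read_contact_force(),r.read_width(),r.read_t())
E
```

```text
1437 [[-7.320e-02 -9.100e-03 -1.000e-04]
 [-4.410e-02 -6.700e-03  1.360e-01]
 [-9.000e-03 -4.200e-03  1.737e-01]
 [ 3.900e-02 -1.700e-03  2.175e-01]
 [ 4.720e-02  4.700e-03  2.282e-01]]
[[ 0.369 -0.007  0.93 ]
 [ 0.93  -0.004 -0.369]
 [-0.006 -1.    -0.005]]
[-0.39611234  0.29338405 -6.02418321] 0.06283135630943709 7.9667
```

View pics/w3.png

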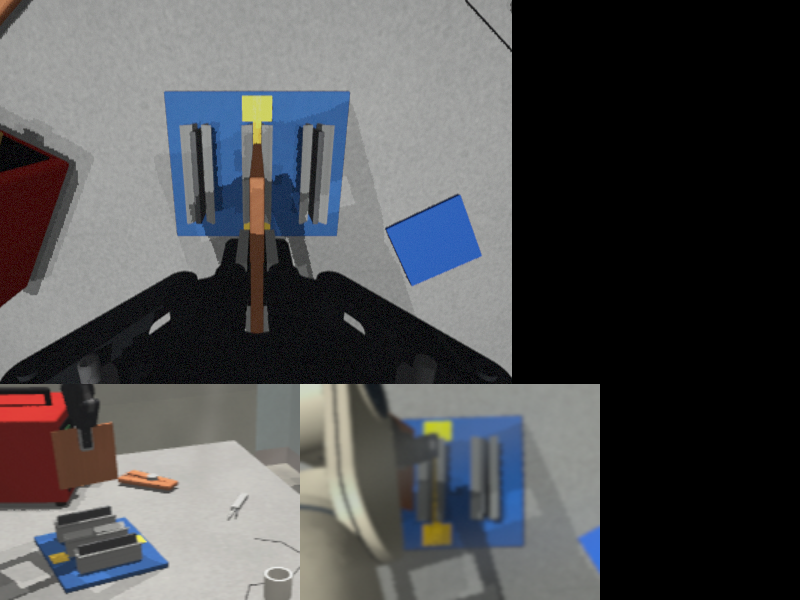

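```bash
python3 - <<'E'
from h import *
W=np.load('w3.npy');p=np.load('w3p.npy').astype(int);B=(W-slot)@np.c_[sx,sy,sz]
# yellow far piece, rack blue extents, walls tops
y=(p[...,2]>150)&(p[...,1]>140)&(p[...,0]<130)&(np.arange(384)[:,None]<130)
print('yellow',np.nanpercentile(B[y],[2,50,98],axis=0).round(4))
for v in (130,140,150):
    row=B[v];print(v,[(u,*(row[u]*1000).round(0)) for u in range(238,277,2)])
c=(p[...,2]-p[...,0]>40)&(p[...,2]-p[...,1]>25)&(np.arange(384)[:,None]>140)&(np.arange(384)[:,None]<330)&(abs(np.arange(512)-257)<12)
print('plate',np.nanpercentile(B[c],[1,10,50,90,99],axis=0).round(4))
t=c&(B[...,2]>.22);print(np.nanpercentile(B[t],[1,50,99],axis=0).round(4))
bl=(p[...,0]-p[...,2]>60)&(np.arange(512)<352)&(np.arange(512)>150);print('base',np.nanpercentile(B[bl],[.5,50,99.5],axis=0).round(4))
S=(cloud('side',np.load('s3.npy'))-slot)@np.c_[sx,sy,sz];P=np.load('s3p.npy').astype(int);m=(P[...,2]-P[...,0]>40)&(P[...,2]-P[...,1]>25)
q=S[m];q=q[(abs(q[:,0])<.08)&(abs(q[:,1])<.03)&(q[:,2]>.1)];print('sideplate',np.percentile(q,[1,3,50,97,99],axis=0).round(4))
for zz in(.14,.16,.18): k=q[abs(q[:,2]-zz)<.005];print(zz,k[:,0].min(),k[:,0].max())
E
```

```text
yellow [[ 0.0498 -0.017  -0.0007]
 [ 0.07   -0.0001  0.0009]
 [ 0.084   0.0158  0.0025]]
130 [(238, np.float64(47.0), np.float64(21.0), np.float64(2.0)), (240, np.float64(47.0), np.float64(19.0), np.float64(1.0)), (242, np.float64(50.0), np.float64(14.0), np.float64(38.0)), (244, np.float64(50.0), np.float64(12.0), np.float64(36.0)), (246, np.float64(50.0), np.float64(10.0), np.float64(35.0)), (248, np.float64(49.0), np.float64(8.0), np.float64(33.0)), (250, np.float64(49.0), np.float64(6.0), np.float64(32.0)), (252, np.float64(49.0), np.float64(4.0), np.float64(29.0)), (254, np.float64(47.0), np.float64(2.0), np.float64(1.0)), (256, np.float64(47.0), np.float64(-0.0), np.float64(1.0)), (258, np.float64(47.0), np.float64(-2.0), np.float64(1.0)), (260, np.float64(46.0), np.float64(-5.0), np.float64(-0.0)), (262, np.float64(49.0), np.float64(-7.0), np.float64(30.0)), (264, np.float64(49.0), np.float64(-9.0), np.float64(32.0)), (266, np.float64(49.0), np.float64(-11.0), np.float64(34.0)), (268, np.float64(50.0), np.float64(-13.0), np.float64(36.0)), (270, np.float64(50.0), np.float64(-1
[... 2549 characters left out ...]
t64(23.0), np.float64(-21.0), np.float64(1.0)), (276, np.float64(23.0), np.float64(-24.0), np.float64(1.0))]
plate [[-0.0222 -0.0036  0.1514]
 [-0.0091 -0.003   0.2108]
 [ 0.0296 -0.0011  0.2287]
 [ 0.049   0.0012  0.2295]
 [ 0.0492  0.0018  0.2301]]
[[-0.0223 -0.0036  0.2225]
 [ 0.0256 -0.0011  0.2288]
 [ 0.049   0.0018  0.2301]]
base [[-0.0879 -0.1043 -0.0016]
 [ 0.0374  0.0218  0.0003]
 [ 0.0883  0.1029  0.0022]]
sideplate [[-0.0485 -0.0083  0.1305]
 [-0.0471 -0.0075  0.1322]
 [-0.0066 -0.0043  0.1751]
 [ 0.0454 -0.0008  0.2254]
 [ 0.0472 -0.      0.2282]]
0.14 -0.04892373934272924 0.0478072962538068
0.16 -0.04864206345509389 0.047238609705374
0.18 -0.04899329330391849 0.04713085383961614
```

```bash
python3 - <<'E'
from h import *
p=np.array(r.read_ee_pos())
print(r.move_linear(p-[0,0,.085],speed=.1,guard=15))
print(r.move_linear(p-[0,0,.134],speed=.04,guard=10),p[2]-r.read_ee_pos()[2],r.read_contact_force(),r.read_moment(),r.read_t())
E
```

```text
False
True 0.12853090622384278 [-0.73282509  0.69466632  5.59372371] [-0.0128572   0.14091339 -0.01058864] 9.9583
```

```bash
python3 - <<'E'
from h import *
jaws.command_gripper(.45);r.hold(.3)
p=np.array(r.read_ee_pos());r.move_linear(p+[0,0,.13],speed=.12);r.hold(.3)
pos,q=r.read_ee_pos(),r.read_eef_rot()
im,d=get_image('wrist');B=(wcloud(d,pos,q)-slot)@np.c_[sx,sy,sz];s,ds=get_image('side')
o=np.zeros((384,800,3),np.uint8);o[:,:512]=im;o[:216,512:]=cv2.resize(s[90:240,130:330],(288,216));cv2.imwrite('pics/f.png',o)
P=im.astype(int);c=(P[...,2]-P[...,0]>40)&(P[...,2]-P[...,1]>25);k=B[c];k=k[(abs(k[:,0])<.07)&(abs(k[:,1])<.03)&(k[:,2]>.02)]
print(np.percentile(k,[1,10,50,90,99],axis=0).round(4),r.read_contact_force(),r.read_t())
E
```

```text
[[-0.0494 -0.0032  0.0437]
 [-0.0375 -0.003   0.0991]
 [ 0.0134 -0.0006  0.1002]
 [ 0.0458  0.0013  0.1011]
 [ 0.0487  0.0022  0.1018]] [-0.58981622  0.34298086 -0.70883061] 12.3083
```

View pics/f.png

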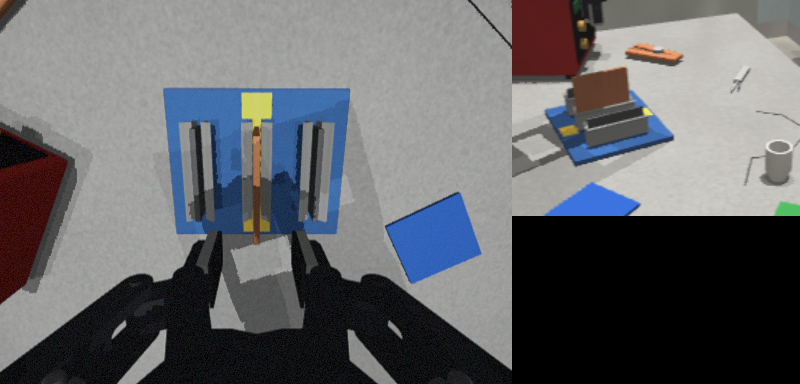

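The copper plate stands upright in the yellow slot: its top edge runs along column 257, rows 128–243, and lies 100 mm above the slot floor. It is centred and the gripper is clear of it.

```bash
python3 -c "
from h import *
print(r.job_done())"
```

```text
the job is handed in; nothing more can be done
None
```

The copper plate is seated upright and centred in the yellow-floored slot and released, the galvanised plate and the cup were not touched, and the job was handed in at about 12 s of the 35 s allowed.

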